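Push the paint tin through the return-chute flap

TASK

Without picking it up, push the red paint tin along the white deck with the fingertips, through the orange swing flap and into the chute until it slides down the ramp inside, then draw the fingers back out so that the flap falls shut behind it. Do not lift the tin at any time, and leave the two little paint jars on the deck and the other things on the desk where they stand.

Things in the scene. Friction and masses are not known exactly. Their poses are not given: they have to be found in the camera images.
- chute: Return chute unit, fixed to the desk; place and yaw differ from run to run. Origin on the desk straight below the flap; x points along the feed (away from the robot, through the flap), y left, z up. Level white deck, top 90 mm above the origin, x = -200 to +30, y = -150 to +150 mm, the tin lies on it.
- sill (a point): Deck surface in the middle of the gate, under the flap (chute frame 0, 0, 90 mm; same axes). The gate at x = 0: two blue posts, 12 mm thick along x, clear opening 84 mm wide between them (y = -42 to +42 mm), 62 mm high above the deck; across them an 8 mm steel pivot bar, its axis 54 mm above the deck. Behind it clear cheeks and a clear roof, its top 60 mm above the deck.
- ramp_top (a point): Middle of the edge inside the gate where the level deck ends (chute frame 30, 0, 90 mm). From here a slippery polished steel ramp falls away at 28 degrees to an end wall at x = 180 mm. Once the middle of the tin has passed this edge, the tin tips and slides down by itself.
- fence_left (a point): Front end of the left aluminium fence, at deck level (chute frame -45, +68, 90 mm). The fence, 20 mm high and 5 mm thick, runs from here to (0, +43 mm), inside the gate post; a mirror-image one stands at y = -68 to -43 mm. They make a funnel that narrows the way to 80 mm at the gate.
- flap (a joint): Angle of the orange flap: 0 = hanging shut, grows as it swings inward (away from the robot, up to 1.45). It cannot swing outward. Plate 78 mm wide, 44 mm tall, 3 mm thick, 40 g, hanging from the pivot bar, its lower edge 4 mm above the deck; no spring, it falls shut by its own weight.
- flap_edge (a point): Middle of the flap's free lower edge (50 mm from the pivot axis).
- tin: Red flat paint tin with a steel band and a paper label on top, 80 mm long (own x), 60 mm wide (own y), 24 mm high, about 150 g, solid and closed. Origin at the centre of its underside. It starts lying on the deck in front of the gate, usually off to one side and askew, its x axis roughly along the chute's x.
- jar_white: Small blue paint jar with a white cap, 34 mm across, 50 mm high, standing on the deck beside the left fence; leave alone. Origin at the centre of its underside.
- jar_yellow: Small white paint jar with a yellow cap, 34 mm across, 50 mm high, standing on the deck beside the right fence; leave alone. Origin at the centre of its underside.
- mug: Blue mug, 80 mm across, 90 mm high, on the desk beside the chute; leave alone. Origin at the centre of its underside.
- ink: Amber ink jar with a black cap, 52 mm across, 70 mm high, on the desk; leave alone. Origin at the centre of its underside.
- tape: Yellow roll of tape lying flat, 90 mm across, 22 mm high, on the desk; leave alone. Origin at the centre of its underside.
- eraser: White eraser, 60 x 28 x 16 mm, on the desk; leave alone. Origin at the centre of its underside.
There are look-alikes about, which are no part of the job. Of the things that look like the tin, the middle-sized one is meant.

How it is judged:
By the outcome, as a careful person would: the job done as asked, in the order asked, and still so for the second after the job is handed in, with the robot touching nothing.
It also fails if it takes over 51 s, if anything falls off the work surface, if the arm or the gripper's body presses on something with over 40 N, if the wrist force passes 120 N, or if a joint passes its speed limit or range.

ROBOT

A 7-joint arm with a two-finger parallel gripper is mounted at the origin on the work surface. World frame = base frame: x ahead of the robot, y to its left, z up, the work surface at z = 0. Lengths are in m, angles in rad, forces in N, time in s.
With the tool pointing down it reaches from about 0.425 to 0.925 m from the base axis. Payload 6.8 kg.
Tool frame: the origin (TCP) lies between the finger pads; the fingertips stand r.tcp_to_tips ahead of it and the grasp point (between the pads) lies 3 mm ahead of it (r.tcp_to_tips is the distance from the TCP to the fingertips, in m); z points along the fingers, y is the line along which they close (so a half turn about z gives the same grasp; the last joint's range is limited). The gripper opens to 85 mm and grips with 20 to 120 N. Pads are 22 mm wide; open, the fingers measure 114 mm over their backs; the gripper's body (76 mm by 85 mm) begins 54 mm behind the grasp point. The pads swing forward as they close: fully open they stand 13 mm farther back than shut.
Start: joints at [1.223, 0.477, 0.022, 1.555, -0.011, 1.109, -0.083], TCP at [0.16, -0.656, 0.253] pointing down, gripper open.
Joint ranges: [-2.96, 2.96], [-0.34, 2.1], [-1.41, 1.46], [0.24, 2.44], [-1.37, 4.51], [0.17, 1.92], [-2.96, 2.96]. Speed limits (rad/s): [2.39, 2.39, 3.14, 3.14, 3.14, 3.14, 3.14].

INTERFACE

Orientations are given as a rotation vector (axis times angle).
In Python, from bench import r gives the robot as it stands. The module is installed in compiled form; this text tells all that it offers.
- The arm moves only by the tool step_arm, never from a script. Its argument "moves" is a list of rows, each an object of numbers: "rx", "ry", "rz": the turn, a rotation vector about the tool's x, y, z in degrees; "dx", "dy", "dz": the shift along the tool's x, y, z in mm; "gripper": the opening, from -1 (shut) to 1 (fully open). In form: [{"rx": .., "ry": .., "rz": .., "dx": .., "dy": .., "dz": .., "gripper": ..}, ...]. A call has 1 to 20 rows; each row shifts and turns the commanded pose from where the row before left it, along the tool's axes as they then stand; what a row does not reach is not made up. A row lasts 1/8 s, in which the tool goes at most 62.5 mm and 10.7 degrees, less where a joint would pass 70% of its speed; a pose out of reach is approached as far as the arm can. A call is refused whole if a number of a shift passes 62.5 or a number of a turn 10.7, either way. A call with a gripper value outside its range is refused whole. The fingers move at their own pace and stop on an object; "grip_force" is the grip in N (left out, the last holds). Time passes only in rows, so rows that do not move let the fingers close. It gives the time, the measured TCP pose, the force, the opening and the grip force at its end, in the units of the state.
- r.get_obs(): the state, without advancing time (a new reading comes with each control period).
- r.grab_frame(name): name is "side" or "top"; returns the picture (480x640x3 uint8, blue, green, red); there is no depth.
- r.camera_info(name): a dict with "mtx" (3x3 intrinsics, pixels), "rvec" (rotation vector, rad) and "tvec" (3), from world to camera coordinates, as OpenCV has them. Camera axes: x right, y down, z forward; pixel columns grow to the right and rows downward; lengths in m; the calibration is good to about 2 mm. A picture is of the moment at which its call begins. camera_info takes no time and is no camera call.
- r.hand_in(): hands the job in; it is judged then, once.
The state is a dict: "clock": time; "joints": joint angles; "qvel": joint speeds; "tau": joint torques, N m; "tcp_pos": TCP position; "orientation": TCP orientation; "contact_force": force on the tool from outside, world axes, zero at the start; "moment": the same for the moment, N m; "grip_width": finger opening in m; "gripper_force": force on a finger pad.
Only numpy, scipy, OpenCV 4.12 (cv2) and the standard library are available. Lean on these libraries where they do the work, as an engineer would, in place of code of your own. Each camera call takes 0.05 s, during which the arm holds its last target. There are 200 camera calls.

## Working session

There is one attempt and no reset: what is moved stays moved. The work goes in short steps, Python scripts to look and compute and a tool call to move; the robot and the scene stay as the last step left them, time stands still between calls to the robot, and variables do not carry over. Pictures are saved under pics/ and viewed, at most 10 in all, crops included, and the job is handed in when it is done.

Besides the shell and the picture viewer there is one more tool, called after ">>>" by a JSON object that holds its "api" and its "payload", one argument or row to a line. step_arm: Moves the arm, as the interface text tells. Its arguments: {"type":"object","properties":{"moves":{"type":"array","items":{"type":"object","properties":{"rx":{"type":"number"},"ry":{"type":"number"},"rz":{"type":"number"},"dx":{"type":"number"},"dy":{"type":"number"},"dz":{"type":"number"},"gripper":{"type":"number"}}}},"grip_force":{"type":"number"}},"required":["moves"]}

```bash
mkdir -p pics; python3 - <<'E'
from bench import r
import cv2,numpy as np
for n in("top","side"):
    cv2.imwrite(f"pics/{n}0.png",r.grab_frame(n))
    c=r.camera_info(n);R=cv2.Rodrigues(np.array(c["rvec"]))[0];print(n,np.round(c["mtx"],1).tolist(),(-R.T@np.array(c["tvec"]).ravel()).round(3),R.round(2).tolist())
o=r.get_obs();print(o,r.tcp_to_tips)
E
```

```text
top [[576.7, 0.0, 321.1], [0.0, 576.7, 241.9], [0.0, 0.0, 1.0]] [0.37  0.006 1.352] [[-0.01, -1.0, -0.0], [-1.0, 0.01, -0.1], [0.1, 0.0, -1.0]]
side [[471.3, 0.0, 323.6], [0.0, 471.3, 237.0], [0.0, 0.0, 1.0]] [0.254 0.756 0.989] [[-0.94, -0.35, 0.0], [-0.26, 0.7, -0.67], [0.23, -0.63, -0.74]]
{'clock': 0.1, 'joints': array([ 1.22288547,  0.47774217,  0.02234057,  1.55633804, -0.01149574,
        1.10930741, -0.08309493]), 'qvel': array([ 0.00071589, -0.00114222,  0.00195617, -0.0028903 ,  0.00076626,
       -0.00042829,  0.00094794]), 'tau': array([ 5.12546481e-03, -5.97754490e+01,  1.61407996e+00, -2.81949323e+01,
        1.28140449e-02,  5.09589416e-03,  3.03623290e-05]), 'tcp_pos': array([ 0.16019999, -0.65520488,  0.25241243]), 'orientation': array([-3.11740688e+00, -3.75641592e-01,  5.06657735e-04]), 'contact_force': array([ 0.26117464,  0.40552114, -0.12450028]), 'moment': array([-0.07423506,  0.0813164 ,  0.01262508]), 'gripper_force': 0.0, 'grip_width': 0.08566502738177005} 0.022
```

View pics/top0.png

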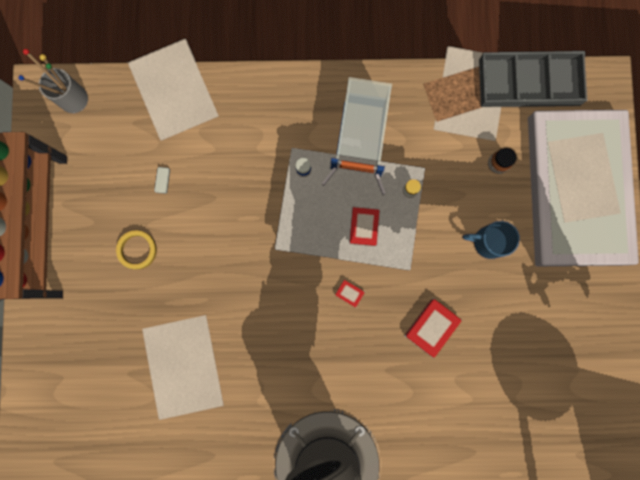

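View pics/side0.png

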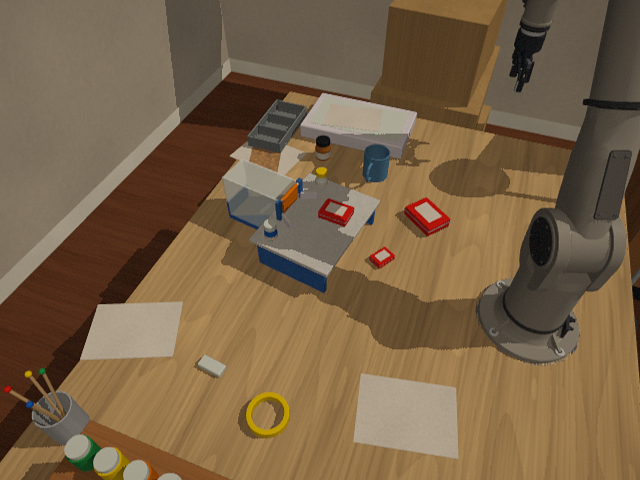

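The top view shows three red-tin look-alikes: small at (350,293) on the desk, medium at (365,226) on the deck, and large at (434,328) on the desk. The medium one on the deck is the target. The gate and flap are at about (357,166), and the jars at (303,165) and (413,187).

```bash
cat > h.py <<'E'
from bench import r
import cv2,numpy as np
def cam(n):
    c=r.camera_info(n);return np.array(c["mtx"]),np.array(c["rvec"]).ravel(),np.array(c["tvec"]).ravel()
def onplane(n,uv,z):
    K,rv,t=cam(n);R=cv2.Rodrigues(rv)[0];C=-R.T@t
    uv=np.atleast_2d(np.array(uv,float));d=np.c_[uv,np.ones(len(uv))]@np.linalg.inv(K).T@R
    return C+d*((z-C[2])/d[:,2])[:,None]
def proj(n,p):
    K,rv,t=cam(n);return cv2.projectPoints(np.atleast_2d(np.array(p,float)),rv,t,K,None)[0][:,0]
def blob(m,i=0):
    cs=sorted(cv2.findContours(m,cv2.RETR_EXTERNAL,cv2.CHAIN_APPROX_NONE)[0],key=cv2.contourArea);return cs[-1-i]
def red(im):
    h=cv2.cvtColor(im,cv2.COLOR_BGR2HSV);return cv2.inRange(h,(0,180,70),(4,255,255))|cv2.inRange(h,(172,180,70),(180,255,255))
E
python3 - <<'E'
from h import *
im=cv2.imread("pics/top0.png");h=cv2.cvtColor(im,cv2.COLOR_BGR2HSV)
# deck
m=cv2.inRange(h,(0,0,60),(180,60,255));w=np.zeros_like(m);w[130:290,260:440]=255
m=(m|red(im))&w;m=cv2.morphologyEx(m,cv2.MORPH_CLOSE,np.ones((5,5)));m=cv2.morphologyEx(m,cv2.MORPH_OPEN,np.ones((5,5)))
c=blob(m);ap=cv2.approxPolyDP(c,4,True)[:,0];print("deck",ap.tolist());print(onplane("top",ap,.09).round(4).tolist())
for n in("top","side"):
    im=cv2.imread(f"pics/{n}0.png");h=cv2.cvtColor(im,cv2.COLOR_BGR2HSV);rm=red(im)
    for i in range(3):
        c=blob(rm,i);b=cv2.minAreaRect(c);bp=cv2.boxPoints(b);zz=.114
        P=onplane(n,bp,zz);print(n,"red",np.round(b[0]),P.mean(0).round(4),np.round([np.linalg.norm(P[0]-P[1]),np.linalg.norm(P[1]-P[2])],4),P[:,:2].round(3).tolist())
    m=cv2.inRange(h,(105,120,40),(125,255,255))
    for i in range(4):
        try:c=blob(m,i);print(n,"blue",cv2.boundingRect(c),cv2.contourArea(c))
        except IndexError:pass
    m=cv2.inRange(h,(5,200,120),(14,255,255))
    try:print(n,"orange",[cv2.boundingRect(blob(m,i)) for i in range(2)],cv2.minAreaRect(blob(m)))
    except IndexError:pass
    x,y,k=(260,130,5) if n=="top" else (220,140,5)
    if n=="top":a=im[135:285,265:440]
    else:a=im[150:290,215:395]
    cv2.imwrite(f"pics/{n}c.png",cv2.resize(a,None,fx=4,fy=4,interpolation=cv2.INTER_CUBIC))
E
```

```text
deck [[292, 149], [275, 248], [409, 269], [419, 195], [409, 195], [404, 183], [422, 179], [423, 168], [384, 162], [381, 173], [331, 167], [331, 158], [382, 165], [383, 130], [340, 130], [335, 154]]
[[0.704, 0.0697, 0.09], [0.4824, 0.1088, 0.09], [0.4326, -0.1841, 0.09], [0.5962, -0.2108, 0.09], [0.5965, -0.1887, 0.09], [0.6236, -0.1783, 0.09], [0.6321, -0.2185, 0.09], [0.6569, -0.2215, 0.09], [0.6717, -0.135, 0.09], [0.6468, -0.1278, 0.09], [0.6619, -0.0168, 0.09], [0.6823, -0.0171, 0.09], [0.6649, -0.1304, 0.09], [0.7447, -0.1345, 0.09], [0.746, -0.0382, 0.09], [0.6913, -0.0261, 0.09]]
top red [433. 327.] [ 0.3067 -0.2287  0.114 ] [0.099  0.0753] [[0.291, -0.168], [0.368, -0.23], [0.322, -0.289], [0.245, -0.228]]
top red [364. 226.] [ 0.5255 -0.0858  0.114 ] [0.075  0.0541] [[0.491, -0.055], [0.566, -0.063], [0.56, -0.117], [0.485, -0.108]]
top red [349. 293.] [ 0.3819 -0.0516  0.114 ] [0.0363 0.0501] [[0.38, -0.021], [0.41, -0.04], [0.384, -0.083], [0.353, -0.063]]
top blue (332, 159, 5, 8) 25.0
top blue (377, 166, 6, 9) 24.5
top blue (0, 273, 2, 12) 9.0
top blue (19, 76, 4, 4) 6.0
side red [428. 213.] [ 0.2976 -0.1547  0.114 ] [0.0856 0.1208] [[0.357, -0.152], [0.329, -0.233], [0.238, -0.154], [0.267, -0.08]]
side red [336. 212.] [ 0.5242 -0.0753  0.114 ] [0.0763 0.0923] [[0.565, -0.042], [0.574, -0.118], [0.482, -0.107], [0.477, -0.034]]
side red [382. 257.] [0.3697 0.03   0.114 ] [0.0634 0.0427] [[0.4, 0.043], [0.369, -0.013], [0.339, 0.018], [0.37, 0.072]]
side blue (258, 246, 68, 47) 946.5
side blue (275, 200, 7, 20) 81.0
side blue (227, 203, 32, 26) 53.0
side blue (264, 230, 13, 7) 38.5
side orange [(283, 186, 15, 25), (143, 460, 16, 20)] ((290.5000305175781, 198.0000457763672), (7.77817440032959, 26.162948608398438), 45.0)
```

View pics/topc.png

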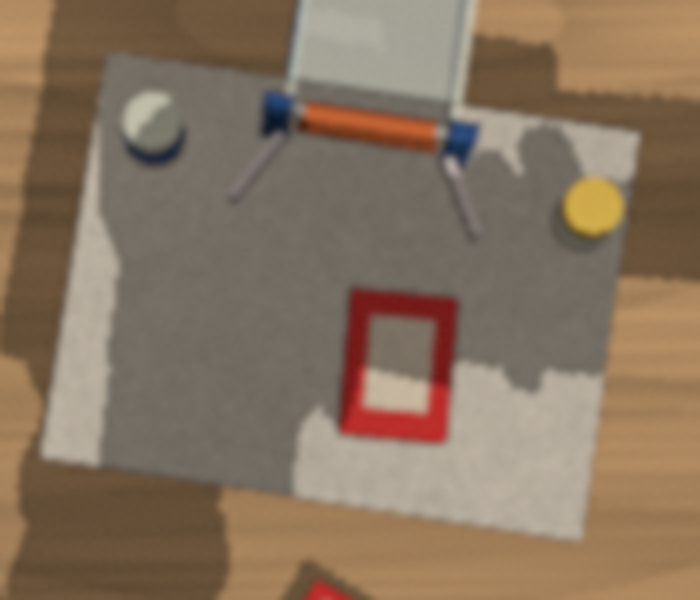

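```bash
python3 - <<'E'
from h import *
f=lambda L:np.array([[265+(u+.5)/4-.5,135+(v+.5)/4-.5] for u,v in L])
D=onplane("top",f([(105,55),(640,130),(582,540),(40,458)]),.09)[:,:2]   # FL FR NR NL
print(D.round(4).tolist(),[np.linalg.norm(D[i]-D[(i+1)%4]).round(4) for i in range(4)])
x=(D[0]+D[1]-D[2]-D[3]);x/=np.linalg.norm(x);y=(D[0]+D[3]-D[1]-D[2]);y/=np.linalg.norm(y)
ya=np.arctan2(x[1],x[0]);yb=np.arctan2(-y[0],y[1]);print(np.degrees([ya,yb]))
yaw=(ya+yb)/2;c,s=np.cos(yaw),np.sin(yaw);R=np.array([[c,-s],[s,c]])
o=D.mean(0)-R@[-.085,0];print("origin",o.round(4))
ch=lambda p:((np.atleast_2d(p)[:,:2]-o)@R*1000).round(1).tolist()
print("posts",ch(onplane("top",f([(278,112),(460,140)]),.152)))
print("fence fronts z110",ch(onplane("top",f([(234,198),(475,235)]),.11)))
T=onplane("top",f([(352,289),(458,297),(447,441),(341,433)]),.114);print("tin",T[:,:2].round(4).tolist(),ch(T),ch(T.mean(0)),T.mean(0))
d=(T[0]+T[1]-T[2]-T[3]);print("tin yaw",np.degrees(np.arctan2(d[1],d[0])))
print("side tin proj",proj("side",T)); print("sizes",np.linalg.norm(T[0]-T[1]),np.linalg.norm(T[1]-T[2]))
print("jars",ch(onplane("top",f([(152,120),(594,207)]),.14)))
p=lambda X,Y,Z:[*(o+R@[X,Y]),Z]
print("side posts pred",proj("side",[p(0,.05,.152),p(0,-.05,.152),p(0,.05,.09),p(-.2,.15,.09),p(-.2,-.15,.09)]))
E
```

```text
[[0.7054, 0.0722], [0.6589, -0.2252], [0.4312, -0.1865], [0.48, 0.1096]] [np.float64(0.301), np.float64(0.231), np.float64(0.3001), np.float64(0.2285)]
[-9.51958404 -9.12851264]
origin [ 0.6527 -0.0712]
posts [[-3.8, 48.8], [-4.4, -48.6]]
fence fronts z110 [[-44.6, 66.2], [-45.3, -66.8]]
tin [[0.5677, -0.062], [0.5625, -0.1194], [0.4842, -0.1117], [0.4893, -0.0547]] [[-85.4, -4.7], [-81.2, -62.1], [-159.7, -67.2], [-164.0, -10.1]] [[-122.6, -36.0]] [ 0.52593328 -0.08692323  0.114     ]
tin yaw -5.481857139883925
side tin proj [[318.10147791 210.90652001]
 [327.40031597 197.26606876]
 [354.20281452 206.26567083]
 [345.56622231 220.3338174 ]]
sizes 0.0575924473812536 0.07867827245880345
jars [[-15.3, 115.0], [-26.9, -125.0]]
side posts pred [[278.36076386 201.7529355 ]
 [298.87670221 179.22815776]
 [279.94296865 218.64857376]
 [327.27824992 274.64013372]
 [380.42210072 199.31569056]]
```

View pics/sidec.png

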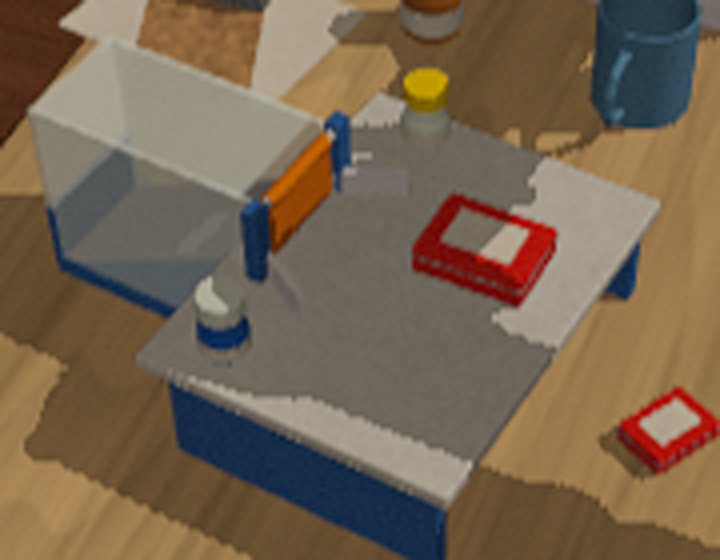

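```bash
cat >> h.py <<'E'
yaw=np.radians(-9.3);O=np.array([.6527,-.0712,.09])
Rc=cv2.Rodrigues(np.array([0,0,yaw]))[0]
def st():
    o=r.get_obs();R=cv2.Rodrigues(np.array(o["orientation"]))[0]
    A=Rc.T@R;p=Rc.T@(np.array(o["tcp_pos"])-O)*1000
    print("t",o["clock"],"tcp chute mm",p.round(1),"tip",(p+A[:,2]*r.tcp_to_tips*1000).round(1),"w",o["grip_width"],"tips",r.tcp_to_tips);print("tool axes in chute (cols)\n",A.round(3),"F",o["contact_force"].round(1))
    return p,A
def go(target,Rt):  # tcp target in chute mm (deck-zero z), target orientation in chute
    p,A=st();dr=np.degrees(cv2.Rodrigues(A.T@Rt)[0].ravel())
    print("shift now-frame",(A.T@(np.array(target)-p)).round(1),"turn deg",dr.round(2),"shift after turn",(Rt.T@(np.array(target)-p)).round(1))
def down(s=1,tilt=0): # tool x = s*chute x, tips lean forward by tilt deg
    t=np.radians(tilt);x=s*np.array([np.cos(t),0,np.sin(t)]);z=np.array([np.sin(t),0,-np.cos(t)])
    return np.c_[x,np.cross(z,x),z]
E
python3 - <<'E'
from h import *
for s in(1,-1):go([-122,-100,120],down(s))
E
```

```text
t 0.1 tcp chute mm [-391.6 -655.9  162.4] tip [-391.7 -655.9  140.4] w 0.08566502738177005 tips 0.022
tool axes in chute (cols)
 [[ 0.92   0.391 -0.001]
 [ 0.391 -0.92   0.001]
 [-0.    -0.002 -1.   ]] F [ 0.3  0.4 -0.1]
shift now-frame [ 465.7 -406.    43. ] turn deg [-0.09  0.03 23.04] shift after turn [ 269.6 -555.9   42.4]
t 0.1 tcp chute mm [-391.6 -655.9  162.4] tip [-391.7 -655.9  140.4] w 0.08566502738177005 tips 0.022
tool axes in chute (cols)
 [[ 0.92   0.391 -0.001]
 [ 0.391 -0.92   0.001]
 [-0.    -0.002 -1.   ]] F [ 0.3  0.4 -0.1]
shift now-frame [ 465.7 -406.    43. ] turn deg [-4.0000e-02 -1.3000e-01 -1.5696e+02] shift after turn [-269.6  555.9   42.4]
```

>>> {"api": "step_arm", "payload": {
  "moves": [
    {"rz": 7.7,"gripper": -1},
    {"rz": 7.7,"gripper": -1},
    {"rz": 7.6,"gripper": -1},
    {"dx": 10,"dy": -20,"gripper": -1},
    {"dx": 20,"dy": -40,"gripper": -1},
    {"dx": 24,"dy": -50,"gripper": -1},
    {"dx": 24,"dy": -50,"gripper": -1},
    {"dx": 24,"dy": -50,"gripper": -1},
    {"dx": 24,"dy": -50,"gripper": -1},
    {"dx": 24,"dy": -50,"gripper": -1},
    {"dx": 24,"dy": -50,"gripper": -1},
    {"dx": 24,"dy": -50,"gripper": -1},
    {"dx": 24,"dy": -50,"gripper": -1},
    {"dx": 24,"dy": -50,"gripper": -1},
    {"dx": 16,"dy": -30,"gripper": -1},
    {"dx": 8,"dy": -16,"gripper": -1},
    {"gripper": -1},
    {"gripper": -1}
  ]
}}

```text
invalid input at $.moves[0]: expected keys rx, ry, rz, dx, dy, dz, gripper
```

```bash
python3 - <<'E'
from h import *
go([-122,-100,27],down(1))
E
```

```text
t 0.1 tcp chute mm [-391.6 -655.9  162.4] tip [-391.7 -655.9  140.4] w 0.08566502738177005 tips 0.022
tool axes in chute (cols)
 [[ 0.92   0.391 -0.001]
 [ 0.391 -0.92   0.001]
 [-0.    -0.002 -1.   ]] F [ 0.3  0.4 -0.1]
shift now-frame [ 465.7 -405.8  136. ] turn deg [-0.09  0.03 23.04] shift after turn [ 269.6 -555.9  135.4]
```

All keys are required.

>>> {"api": "step_arm", "payload": {
  "moves": [
    {"rx": 0,"ry": 0,"rz": 7.7,"dx": 0,"dy": 0,"dz": 0,"gripper": -1},
    {"rx": 0,"ry": 0,"rz": 7.7,"dx": 0,"dy": 0,"dz": 0,"gripper": -1},
    {"rx": 0,"ry": 0,"rz": 7.6,"dx": 0,"dy": 0,"dz": 0,"gripper": -1},
    {"rx": 0,"ry": 0,"rz": 0,"dx": 10,"dy": -20,"dz": 0,"gripper": -1},
    {"rx": 0,"ry": 0,"rz": 0,"dx": 20,"dy": -40,"dz": 0,"gripper": -1},
    {"rx": 0,"ry": 0,"rz": 0,"dx": 24,"dy": -50,"dz": 0,"gripper": -1},
    {"rx": 0,"ry": 0,"rz": 0,"dx": 24,"dy": -50,"dz": 0,"gripper": -1},
    {"rx": 0,"ry": 0,"rz": 0,"dx": 24,"dy": -50,"dz": 0,"gripper": -1},
    {"rx": 0,"ry": 0,"rz": 0,"dx": 24,"dy": -50,"dz": 0,"gripper": -1},
    {"rx": 0,"ry": 0,"rz": 0,"dx": 24,"dy": -50,"dz": 0,"gripper": -1},
    {"rx": 0,"ry": 0,"rz": 0,"dx": 24,"dy": -50,"dz": 0,"gripper": -1},
    {"rx": 0,"ry": 0,"rz": 0,"dx": 24,"dy": -50,"dz": 0,"gripper": -1},
    {"rx": 0,"ry": 0,"rz": 0,"dx": 24,"dy": -50,"dz": 0,"gripper": -1},
    {"rx": 0,"ry": 0,"rz": 0,"dx": 24,"dy": -50,"dz": 0,"gripper": -1},
    {"rx": 0,"ry": 0,"rz": 0,"dx": 16,"dy": -30,"dz": 0,"gripper": -1},
    {"rx": 0,"ry": 0,"rz": 0,"dx": 8,"dy": -16,"dz": 0,"gripper": -1},
    {"rx": 0,"ry": 0,"rz": 0,"dx": 0,"dy": 0,"dz": 0,"gripper": -1},
    {"rx": 0,"ry": 0,"rz": 0,"dx": 0,"dy": 0,"dz": 0,"gripper": -1}
  ]
}}

```text
clock: 2.35
tcp_pos: [0.5152, -0.152, 0.2532]
orientation: [3.13, -0.256, -0.001]
contact_force: [0.3, 0.2, -0.0]
grip_width: 0.0002
gripper_force: 0.0
```

```bash
python3 - <<'E'
from h import *
go([-122,-100,27],down(1))
E
```

```text
t 2.35 tcp chute mm [-122.6 -101.9  163.2] tip [-122.6 -101.9  141.2] w 0.00021700995519813976 tips 0.022
tool axes in chute (cols)
 [[ 1.    -0.001 -0.001]
 [-0.001 -1.    -0.001]
 [-0.001  0.001 -1.   ]] F [ 0.3  0.2 -0. ]
shift now-frame [  0.7  -2.  136.2] turn deg [ 0.05  0.04 -0.05] shift after turn [  0.6  -1.9 136.2]
```

>>> {"api": "step_arm", "payload": {
  "moves": [
    {"rx": 0,"ry": 0,"rz": 0,"dx": 0,"dy": 0,"dz": 40,"gripper": -1},
    {"rx": 0,"ry": 0,"rz": 0,"dx": 0,"dy": 0,"dz": 40,"gripper": -1},
    {"rx": 0,"ry": 0,"rz": 0,"dx": 0,"dy": 0,"dz": 30,"gripper": -1},
    {"rx": 0,"ry": 0,"rz": 0,"dx": 0,"dy": 0,"dz": 16,"gripper": -1},
    {"rx": 0,"ry": 0,"rz": 0,"dx": 0,"dy": 0,"dz": 8,"gripper": -1},
    {"rx": 0,"ry": 0,"rz": 0,"dx": 0,"dy": -6,"dz": 0,"gripper": -1},
    {"rx": 0,"ry": 0,"rz": 0,"dx": 0,"dy": -6,"dz": 0,"gripper": -1},
    {"rx": 0,"ry": 0,"rz": 0,"dx": 0,"dy": -5,"dz": 0,"gripper": -1},
    {"rx": 0,"ry": 0,"rz": 0,"dx": 0,"dy": -5,"dz": 0,"gripper": -1},
    {"rx": 0,"ry": 0,"rz": 0,"dx": 0,"dy": -5,"dz": 0,"gripper": -1},
    {"rx": 0,"ry": 0,"rz": 0,"dx": 0,"dy": -5,"dz": 0,"gripper": -1},
    {"rx": 0,"ry": 0,"rz": 0,"dx": 0,"dy": -5,"dz": 0,"gripper": -1},
    {"rx": 0,"ry": 0,"rz": 0,"dx": 0,"dy": -5,"dz": 0,"gripper": -1},
    {"rx": 0,"ry": 0,"rz": 0,"dx": 0,"dy": -3,"dz": 0,"gripper": -1},
    {"rx": 0,"ry": 0,"rz": 0,"dx": 0,"dy": 0,"dz": 0,"gripper": -1}
  ]
}}

```text
clock: 4.22
tcp_pos: [0.5236, -0.1053, 0.1192]
orientation: [-3.131, 0.253, 0.0]
contact_force: [0.1, 0.8, 0.2]
grip_width: 0.0001
gripper_force: 0.1
```

```bash
python3 - <<'E'
from h import *
st()
a=r.grab_frame("top")[135:285,265:440];b=r.grab_frame("side")[150:290,215:395]
a,b=[cv2.resize(i,(400,300),interpolation=cv2.INTER_CUBIC) for i in(a,b)]
cv2.imwrite("pics/p1.png",np.hstack([a,b]))
E
```

```text
t 4.225 tcp chute mm [-121.9  -54.5   29.2] tip [-121.9  -54.5    7.2] w 0.00011602778951415215 tips 0.022
tool axes in chute (cols)
 [[ 1.     0.001 -0.   ]
 [ 0.001 -1.     0.001]
 [-0.    -0.001 -1.   ]] F [0.1 0.8 0.2]
```

View pics/p1.png

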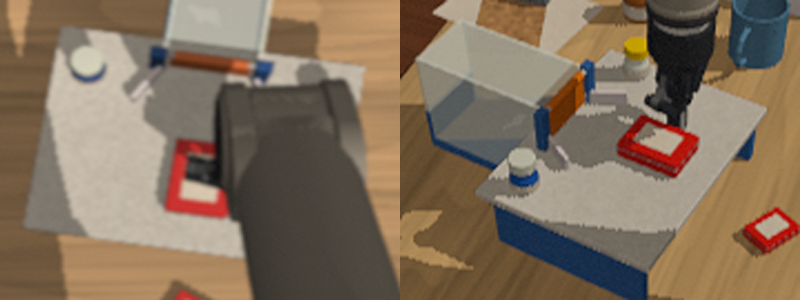

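```bash
cat >> h.py <<'E'
def ch(p): return ((np.atleast_2d(p)-O)@Rc*1000).round(1)
def tin(n):
    im=r.grab_frame(n);c=blob(red(im)[:,:],0)
    best=None
    for i in range(4):
        try:c=blob(red(im),i)
        except IndexError:break
        q=ch(onplane(n,c[:,0],.114))
        m=q.mean(0)
        if -200<m[0]<60 and abs(m[1])<120 and cv2.contourArea(c)>60: 
            b=cv2.minAreaRect(q[:,:2].astype(np.float32));print(n,"ctr",np.round(b[0],1),"size",np.round(b[1],1),"ang",round(b[2],1),"min",q.min(0),"max",q.max(0));return im,q
E
python3 - <<'E'
from h import *
im,q=tin("top")
L=[q[(q[:,0]>a)&(q[:,0]<a+15)][:,1].max() for a in(-160,-145,-130,-115,-100)];print("left edge y at x bins",L)
im,q=tin("side")
E
```

```text
top ctr [-121.9  -10.8] size [56.7 74.9] ang 89.8 min [-159.4  -39.    24. ] max [-84.4  17.7  24. ]
left edge y at x bins [np.float64(17.7), np.float64(17.5), np.float64(17.6), np.float64(17.4), np.float64(17.1)]
side ctr [-125.2   -1.4] size [84.3 75.9] ang 0.3 min [-167.5  -39.4   24. ] max [-83.1  36.4  24. ]
```

>>> {"api": "step_arm", "payload": {
  "moves": [
    {"rx": 0,"ry": 0,"rz": 0,"dx": 0,"dy": -4,"dz": 0,"gripper": -1},
    {"rx": 0,"ry": 0,"rz": 0,"dx": 0,"dy": -4,"dz": 0,"gripper": -1},
    {"rx": 0,"ry": 0,"rz": 0,"dx": 0,"dy": -3,"dz": 0,"gripper": -1},
    {"rx": 0,"ry": 0,"rz": 0,"dx": 0,"dy": 0,"dz": 0,"gripper": -1},
    {"rx": 0,"ry": 0,"rz": 0,"dx": 0,"dy": 8,"dz": 0,"gripper": -1},
    {"rx": 0,"ry": 0,"rz": 0,"dx": 0,"dy": 10,"dz": 0,"gripper": -1},
    {"rx": 0,"ry": 0,"rz": 0,"dx": 0,"dy": 0,"dz": -30,"gripper": -1},
    {"rx": 0,"ry": 0,"rz": 0,"dx": 0,"dy": 0,"dz": -40,"gripper": -1},
    {"rx": 0,"ry": 0,"rz": 0,"dx": -20,"dy": 0,"dz": 0,"gripper": -0.3},
    {"rx": 0,"ry": 0,"rz": 0,"dx": -40,"dy": -25,"dz": 0,"gripper": -0.3},
    {"rx": 0,"ry": 0,"rz": 0,"dx": -40,"dy": -30,"dz": 0,"gripper": -0.3},
    {"rx": 0,"ry": 0,"rz": 0,"dx": -20,"dy": -6,"dz": 0,"gripper": -0.3},
    {"rx": 0,"ry": 0,"rz": 0,"dx": 0,"dy": 0,"dz": 0,"gripper": -0.3},
    {"rx": 0,"ry": 0,"rz": 0,"dx": 0,"dy": 0,"dz": 0,"gripper": -0.3}
  ]
}}

```text
clock: 6.18
tcp_pos: [0.4147, -0.0342, 0.1896]
orientation: [3.131, -0.256, 0.002]
contact_force: [0.5, 0.4, -0.4]
grip_width: 0.0301
gripper_force: 0.0
```

```bash
python3 - <<'E'
from h import *
# tip centre target: x=-195, y=0, z=12 with tilt 30
Rt=down(1,30);tcp=np.array([-195,0,12])-Rt[:,2]*22
go(tcp,Rt);tin("top");tin("side")
E
```

```text
t 6.175 tcp chute mm [-240.8   -2.    99.6] tip [-240.8   -2.    77.6] w 0.030127366524895168 tips 0.022
tool axes in chute (cols)
 [[ 1.    -0.001  0.001]
 [-0.001 -1.     0.   ]
 [ 0.001 -0.    -1.   ]] F [ 0.5  0.4 -0.4]
shift now-frame [34.7 -2.  68.6] turn deg [ 1.000e-02  2.993e+01 -4.000e-02] shift after turn [-4.1 -2.  76.8]
top ctr [-121.8    1.6] size [76.3 54.2] ang 0.2 min [-160.   -25.6   24. ] max [-83.6  28.7  24. ]
side ctr [-124.8   11. ] size [85.1 72.3] ang 0.2 min [-167.4  -25.1   24. ] max [-82.2  47.2  24. ]
```

>>> {"api": "step_arm", "payload": {
  "moves": [
    {"rx": 0,"ry": 10,"rz": 0,"dx": 0,"dy": 0,"dz": 0,"gripper": -0.3},
    {"rx": 0,"ry": 10,"rz": 0,"dx": 0,"dy": 0,"dz": 0,"gripper": -0.3},
    {"rx": 0,"ry": 10,"rz": 0,"dx": 0,"dy": 0,"dz": 0,"gripper": -0.3},
    {"rx": 0,"ry": 0,"rz": 0,"dx": 0,"dy": 0,"dz": 0,"gripper": -0.3},
    {"rx": 0,"ry": 0,"rz": 0,"dx": -4,"dy": -2,"dz": 30,"gripper": -0.3},
    {"rx": 0,"ry": 0,"rz": 0,"dx": 0,"dy": 0,"dz": 20,"gripper": -0.3},
    {"rx": 0,"ry": 0,"rz": 0,"dx": 0,"dy": 0,"dz": 15,"gripper": -0.3},
    {"rx": 0,"ry": 0,"rz": 0,"dx": 0,"dy": 0,"dz": 8,"gripper": -0.3},
    {"rx": 0,"ry": 0,"rz": 0,"dx": 0,"dy": 0,"dz": 0,"gripper": -0.3}
  ]
}}

```text
clock: 7.4
tcp_pos: [0.4382, -0.0429, 0.1182]
orientation: [3.031, -0.251, 0.571]
contact_force: [1.3, -0.2, 0.3]
grip_width: 0.0296
gripper_force: 0.0
```

```bash
python3 - <<'E'
from h import *
Rt=down(1,30)
go(np.array([-80,0,12])-Rt[:,2]*22,Rt)
cv2.imwrite("pics/p2.png",cv2.resize(r.grab_frame("side")[130:310,215:415],None,fx=3,fy=3,interpolation=cv2.INTER_CUBIC))
E
```

```text
t 7.4 tcp chute mm [-216.2   -6.7   28.2] tip [-208.2   -7.1    7.7] w 0.02964635462407385 tips 0.022
tool axes in chute (cols)
 [[ 0.931 -0.006  0.365]
 [ 0.001 -1.    -0.017]
 [ 0.365  0.016 -0.931]] F [ 1.3 -0.2  0.3]
shift now-frame [117.7  -7.4  42.9] turn deg [0.96 8.6  0.1 ] shift after turn [109.9  -6.7  60.1]
```

View pics/p2.png

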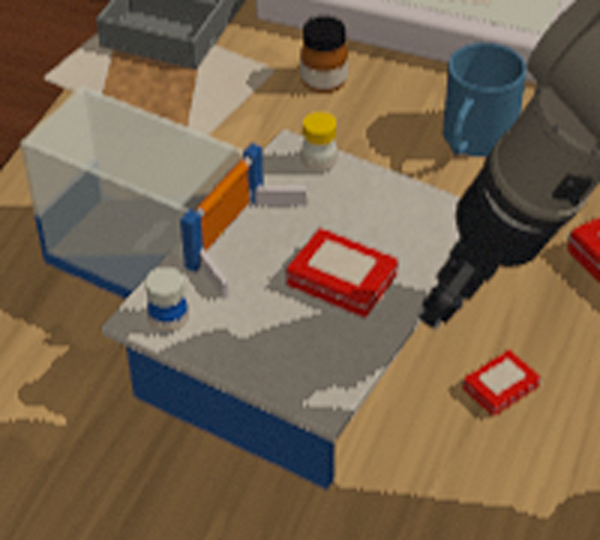

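```bash
python3 - <<'E'
from h import *
print(r.get_obs()["joints"].round(3))
Rt=down(1,21.4)
go(np.array([-185,0,11])-Rt[:,2]*22,Rt)
E
```

```text
[ 0.386  0.229 -0.558  2.433  1.021  0.288 -2.831]
t 7.45 tcp chute mm [-216.4   -6.6   28.6] tip [-208.3   -7.     8.1] w 0.02999664130406704 tips 0.022
tool axes in chute (cols)
 [[ 0.931 -0.005  0.365]
 [ 0.001 -1.    -0.017]
 [ 0.365  0.016 -0.931]] F [0.4 0.5 0.2]
shift now-frame [22.8 -6.7  5.7] turn deg [ 0.96 -0.04  0.04] shift after turn [22.8 -6.6  5.8]
```

>>> {"api": "step_arm", "payload": {
  "moves": [
    {"rx": 0,"ry": 0,"rz": 0,"dx": 4,"dy": -2,"dz": -2,"gripper": -0.3},
    {"rx": 0.5,"ry": 0,"rz": 0,"dx": 9,"dy": -2,"dz": 3,"gripper": -0.3},
    {"rx": 0.5,"ry": 0,"rz": 0,"dx": 10,"dy": -2.5,"dz": 4,"gripper": -0.3},
    {"rx": 0,"ry": 0,"rz": 0,"dx": 0,"dy": 0,"dz": 0,"gripper": -0.3}
  ]
}}

```text
clock: 7.95
tcp_pos: [0.4626, -0.0399, 0.1228]
orientation: [3.049, -0.247, 0.58]
contact_force: [0.1, -0.9, 0.5]
grip_width: 0.0298
gripper_force: 0.0
```

```bash
python3 - <<'E'
from h import *
print(r.get_obs()["joints"].round(3))
Rt=down(1,21.4)
go(np.array([-110,0,11])-Rt[:,2]*22,Rt)
E
```

```text
[ 0.42   0.258 -0.585  2.381  0.957  0.299 -2.746]
t 7.95 tcp chute mm [-1.926e+02  1.000e-01  3.280e+01] tip [-184.5    0.2   12.3] w 0.02982530411776967 tips 0.022
tool axes in chute (cols)
 [[ 0.93   0.001  0.367]
 [ 0.    -1.     0.002]
 [ 0.367 -0.002 -0.93 ]] F [ 0.1 -0.9  0.5]
shift now-frame [68.9  0.2 28.6] turn deg [-0.11 -0.14  0.03] shift after turn [69.   0.1 28.4]
```

>>> {"api": "step_arm", "payload": {
  "moves": [
    {"rx": 0,"ry": 0,"rz": 0,"dx": 5.6,"dy": 0,"dz": 2.2,"gripper": -0.3},
    {"rx": 0,"ry": 0,"rz": 0,"dx": 5.6,"dy": 0,"dz": 2.2,"gripper": -0.3},
    {"rx": 0,"ry": 0,"rz": 0,"dx": 5.6,"dy": 0,"dz": 2.2,"gripper": -0.3},
    {"rx": 0,"ry": 0,"rz": 0,"dx": 5.6,"dy": 0,"dz": 2.2,"gripper": -0.3},
    {"rx": 0,"ry": 0,"rz": 0,"dx": 5.6,"dy": 0,"dz": 2.2,"gripper": -0.3},
    {"rx": 0,"ry": 0,"rz": 0,"dx": 5.6,"dy": 0,"dz": 2.2,"gripper": -0.3},
    {"rx": 0,"ry": 0,"rz": 0,"dx": 5.6,"dy": 0,"dz": 2.2,"gripper": -0.3},
    {"rx": 0,"ry": 0,"rz": 0,"dx": 5.6,"dy": 0,"dz": 2.2,"gripper": -0.3},
    {"rx": 0,"ry": 0,"rz": 0,"dx": 5.6,"dy": 0,"dz": 2.2,"gripper": -0.3},
    {"rx": 0,"ry": 0,"rz": 0,"dx": 5.6,"dy": 0,"dz": 2.2,"gripper": -0.3},
    {"rx": 0,"ry": 0,"rz": 0,"dx": 5.6,"dy": 0,"dz": 2.2,"gripper": -0.3},
    {"rx": 0,"ry": 0,"rz": 0,"dx": 5.6,"dy": 0,"dz": 2.2,"gripper": -0.3},
    {"rx": 0,"ry": 0,"rz": 0,"dx": 0,"dy": 0,"dz": 0,"gripper": -0.3}
  ]
}}

```text
clock: 9.57
tcp_pos: [0.5334, -0.0513, 0.1227]
orientation: [3.048, -0.246, 0.58]
contact_force: [0.1, 0.5, -0.0]
grip_width: 0.0298
gripper_force: 0.0
```

```bash
python3 - <<'E'
from h import *
print(r.get_obs()["joints"].round(3))
Rt=down(1,30)
go(np.array([0,0,13])-Rt[:,2]*22,Rt)
tin("top");tin("side")
a=r.grab_frame("top")[135:285,265:440];b=r.grab_frame("side")[150:290,215:395]
a,b=[cv2.resize(i,(400,300),interpolation=cv2.INTER_CUBIC) for i in(a,b)]
cv2.imwrite("pics/p3.png",np.hstack([a,b]))
E
```

```text
[ 0.446  0.364 -0.593  2.23   0.915  0.364 -2.637]
t 9.575 tcp chute mm [-121.     0.3   32.7] tip [-112.9    0.4   12.2] w 0.029805839941491476 tips 0.022
tool axes in chute (cols)
 [[ 0.93   0.002  0.367]
 [ 0.001 -1.     0.002]
 [ 0.367 -0.001 -0.93 ]] F [ 0.1  0.5 -0. ]
shift now-frame [102.1   0.5  40.9] turn deg [-0.11  8.48  0.06] shift after turn [94.9  0.3 55.5]
top ctr [-65.3   1.9] size [75.9 53.9] ang 0.2 min [-103.2  -25.1   24. ] max [-27.3  28.9  24. ]
side ctr [-69.   11.2] size [86.6 72.3] ang 0.0 min [-112.3  -25.    24. ] max [-25.7  47.3  24. ]
```

View pics/p3.png

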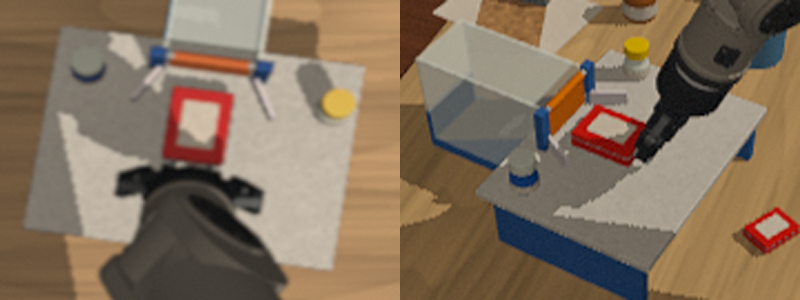

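>>> {"api": "step_arm", "payload": {
  "moves": [
    {"rx": 0,"ry": 0,"rz": 0,"dx": -10,"dy": 0,"dz": -4,"gripper": -0.3},
    {"rx": 0,"ry": 0,"rz": 0,"dx": -8,"dy": 0,"dz": -3.5,"gripper": -0.65},
    {"rx": 0,"ry": 4.3,"rz": 0,"dx": 0,"dy": 0,"dz": 0,"gripper": -0.65},
    {"rx": 0,"ry": 4.3,"rz": 0,"dx": 0,"dy": 0,"dz": 0,"gripper": -0.65},
    {"rx": 0,"ry": 0,"rz": 0,"dx": 0,"dy": 0,"dz": 0,"gripper": -0.65}
  ]
}}

```text
clock: 10.4
tcp_pos: [0.5177, -0.0496, 0.1408]
orientation: [2.998, -0.233, 0.757]
contact_force: [-0.4, -0.1, -0.3]
grip_width: 0.0153
gripper_force: 0.0
```

```bash
python3 - <<'E'
from h import *
print(r.get_obs()["joints"].round(3))
Rt=down(1,30)
go(np.array([-20,0,13])-Rt[:,2]*22,Rt)
E
```

```text
[ 0.044  0.241 -0.155  2.355  1.179  0.171 -2.958]
t 10.4 tcp chute mm [-136.7   -0.5   50.8] tip [-126.2   -0.5   31.5] w 0.01525736481531171 tips 0.022
tool axes in chute (cols)
 [[ 0.88   0.007  0.475]
 [ 0.007 -1.     0.001]
 [ 0.475  0.003 -0.88 ]] F [-0.4 -0.1 -0.3]
shift now-frame [84.1  0.2 66.7] turn deg [-0.06  1.65  0.41] shift after turn [82.1 -0.5 69.1]
```

>>> {"api": "step_arm", "payload": {
  "moves": [
    {"rx": 0,"ry": -3,"rz": 0.2,"dx": 0,"dy": 0,"dz": 0,"gripper": -0.65},
    {"rx": 0,"ry": -3,"rz": 0.2,"dx": 0,"dy": 0,"dz": 0,"gripper": -0.65},
    {"rx": 0,"ry": 0,"rz": 0,"dx": 0,"dy": 0,"dz": 0,"gripper": -0.65}
  ]
}}

```text
clock: 10.78
tcp_pos: [0.5192, -0.0517, 0.1404]
orientation: [3.038, -0.256, 0.618]
contact_force: [0.1, -0.8, -0.6]
grip_width: 0.0149
gripper_force: 0.0
```

```bash
python3 - <<'E'
from h import *
print(r.get_obs()["joints"].round(3))
Rt=down(1,23)
go(np.array([-125,0,12])-Rt[:,2]*22,Rt)
E
```

```text
[ 0.244  0.269 -0.358  2.278  0.725  0.286 -2.489]
t 10.775 tcp chute mm [-134.9   -2.3   50.4] tip [-126.3   -2.3   30.1] w 0.01489311221260488 tips 0.022
tool axes in chute (cols)
 [[ 0.921 -0.005  0.391]
 [-0.006 -1.     0.   ]
 [ 0.391 -0.002 -0.921]] F [ 0.1 -0.8 -0.6]
shift now-frame [-5.9 -2.3 17.2] turn deg [-0.    0.01 -0.32] shift after turn [-5.9 -2.3 17.2]
```

>>> {"api": "step_arm", "payload": {
  "moves": [
    {"rx": 0,"ry": 0,"rz": -0.3,"dx": -3,"dy": -1,"dz": 8,"gripper": -0.65},
    {"rx": 0,"ry": 0,"rz": 0,"dx": -3,"dy": -1.3,"dz": 9,"gripper": -0.65},
    {"rx": 0,"ry": 0,"rz": 0,"dx": 0,"dy": 0,"dz": 0,"gripper": -0.65},
    {"rx": 0,"ry": 0,"rz": 0,"dx": 5.5,"dy": 0,"dz": 2.35,"gripper": -0.65},
    {"rx": 0,"ry": 0,"rz": 0,"dx": 5.5,"dy": 0,"dz": 2.35,"gripper": -0.65},
    {"rx": 0,"ry": 0,"rz": 0,"dx": 5.5,"dy": 0,"dz": 2.35,"gripper": -0.65},
    {"rx": 0,"ry": 0,"rz": 0,"dx": 5.5,"dy": 0,"dz": 2.35,"gripper": -0.65},
    {"rx": 0,"ry": 0,"rz": 0,"dx": 5.5,"dy": 0,"dz": 2.35,"gripper": -0.65},
    {"rx": 0,"ry": 0,"rz": 0,"dx": 5.5,"dy": 0,"dz": 2.35,"gripper": -0.65},
    {"rx": 0,"ry": 0,"rz": 0,"dx": 5.5,"dy": 0,"dz": 2.35,"gripper": -0.65},
    {"rx": 0,"ry": 0,"rz": 0,"dx": 5.5,"dy": 0,"dz": 2.35,"gripper": -0.65},
    {"rx": 0,"ry": 0,"rz": 0,"dx": 5.5,"dy": 0,"dz": 2.35,"gripper": -0.65},
    {"rx": 0,"ry": 0,"rz": 0,"dx": 0,"dy": 0,"dz": 0,"gripper": -0.65}
  ]
}}

```text
clock: 12.4
tcp_pos: [0.5738, -0.0583, 0.122]
orientation: [3.035, -0.244, 0.617]
contact_force: [-0.3, 0.2, 0.4]
grip_width: 0.0147
gripper_force: 0.0
```

```bash
python3 - <<'E'
from h import *
print(r.get_obs()["joints"].round(3))
Rt=down(1,23)
go(np.array([-15,0,12])-Rt[:,2]*22,Rt)
tin("top");tin("side")
a=r.grab_frame("top")[135:285,265:440];b=r.grab_frame("side")[150:290,215:395]
a,b=[cv2.resize(i,(400,300),interpolation=cv2.INTER_CUBIC) for i in(a,b)]
cv2.imwrite("pics/p4.png",np.hstack([a,b]))
E
```

```text
[ 0.223  0.376 -0.324  2.173  0.773  0.294 -2.497]
t 12.4 tcp chute mm [-79.9  -0.   32. ] tip [-71.4  -0.1  11.7] w 0.014715322501788359 tips 0.022
tool axes in chute (cols)
 [[ 0.921  0.002  0.39 ]
 [ 0.003 -1.    -0.002]
 [ 0.39   0.003 -0.921]] F [-0.3  0.2  0.4]
shift now-frame [52.   0.  21.7] turn deg [0.11 0.02 0.15] shift after turn [52.  -0.  21.8]
top ctr [-30.5   1.8] size [64.8 54.2] ang 0.4 min [-62.9 -25.3  24. ] max [ 1.8 29.1 24. ]
side ctr [-28.5  11. ] size [72.5 86.8] ang 89.1 min [-71.6 -25.6  24. ] max [15.  47.2 24. ]
```

View pics/p4.png

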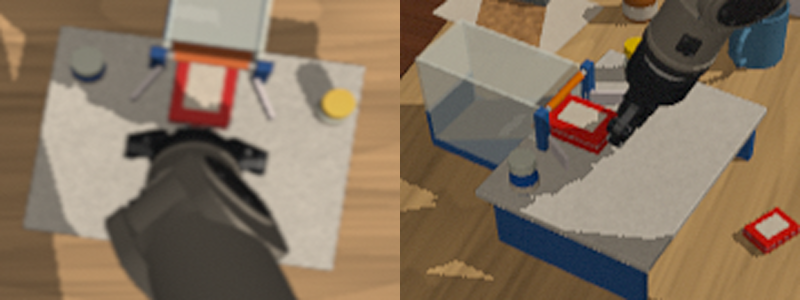

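>>> {"api": "step_arm", "payload": {
  "moves": [
    {"rx": 0,"ry": 0,"rz": 0,"dx": 5.5,"dy": 0,"dz": 2.3,"gripper": -0.65},
    {"rx": 0,"ry": 0,"rz": 0,"dx": 5.5,"dy": 0,"dz": 2.3,"gripper": -0.65},
    {"rx": 0,"ry": 0,"rz": 0,"dx": 5.5,"dy": 0,"dz": 2.3,"gripper": -0.65},
    {"rx": 0,"ry": 0,"rz": 0,"dx": 5.5,"dy": 0,"dz": 2.3,"gripper": -0.65},
    {"rx": 0,"ry": 0,"rz": 0,"dx": 5.5,"dy": 0,"dz": 2.3,"gripper": -0.65},
    {"rx": 0,"ry": 0,"rz": 0,"dx": 5.5,"dy": 0,"dz": 2.3,"gripper": -0.65},
    {"rx": 0,"ry": 0,"rz": 0,"dx": 5.5,"dy": 0,"dz": 2.3,"gripper": -0.65},
    {"rx": 0,"ry": 0,"rz": 0,"dx": 4,"dy": 0,"dz": 1.7,"gripper": -0.65},
    {"rx": 0,"ry": 0,"rz": 0,"dx": 0,"dy": 0,"dz": 0,"gripper": -0.65}
  ]
}}

```text
clock: 13.72
tcp_pos: [0.6191, -0.0657, 0.1223]
orientation: [3.035, -0.243, 0.617]
contact_force: [1.3, 0.3, -0.6]
grip_width: 0.0151
gripper_force: 0.0
```

```bash
python3 - <<'E'
from h import *
print(r.get_obs()["joints"].round(3))
st()
a=r.grab_frame("top")[100:250,300:440];b=r.grab_frame("side")[130:270,205:365]
a,b=[cv2.resize(i,(400,400),interpolation=cv2.INTER_CUBIC) for i in(a,b)]
cv2.imwrite("pics/p5.png",np.hstack([a,b]))
E
```

```text
[ 0.259  0.439 -0.355  2.069  0.737  0.341 -2.427]
t 13.725 tcp chute mm [-34.1   0.   32.3] tip [-25.5  -0.   12. ] w 0.015074153063091438 tips 0.022
tool axes in chute (cols)
 [[ 0.921  0.002  0.39 ]
 [ 0.003 -1.    -0.002]
 [ 0.39   0.003 -0.921]] F [ 1.3  0.3 -0.6]
```

View pics/p5.png

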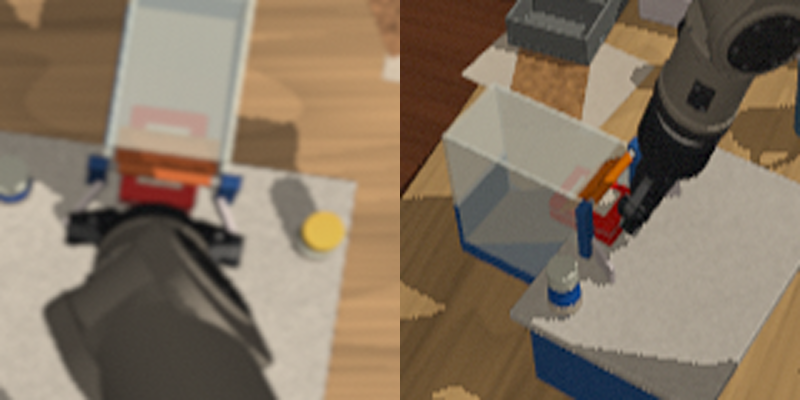

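>>> {"api": "step_arm", "payload": {
  "moves": [
    {"rx": 0,"ry": 0,"rz": 0,"dx": 2.8,"dy": 0,"dz": 1.1,"gripper": -1},
    {"rx": 0,"ry": 0,"rz": 0,"dx": 2.8,"dy": 0,"dz": 1.1,"gripper": -1},
    {"rx": 0,"ry": 0,"rz": 0,"dx": 2.8,"dy": 0,"dz": 1.1,"gripper": -1},
    {"rx": 0,"ry": 0,"rz": 0,"dx": 1.8,"dy": 0,"dz": 0.8,"gripper": -1},
    {"rx": 0,"ry": 0,"rz": 0,"dx": 0,"dy": 0,"dz": 0,"gripper": -1},
    {"rx": 0,"ry": 0,"rz": 0,"dx": 0,"dy": 0,"dz": 0,"gripper": -1}
  ]
}}

```text
clock: 14.58
tcp_pos: [0.6296, -0.0674, 0.1224]
orientation: [3.035, -0.243, 0.616]
contact_force: [0.3, -0.3, 0.6]
grip_width: -0.0003
gripper_force: 0.0
```

```bash
python3 - <<'E'
from h import *
st()
a=r.grab_frame("top")[100:250,300:440];b=r.grab_frame("side")[130:270,205:365]
a,b=[cv2.resize(i,(400,400),interpolation=cv2.INTER_CUBIC) for i in(a,b)]
cv2.imwrite("pics/p6.png",np.hstack([a,b]))
E
```

```text
t 14.575 tcp chute mm [-23.5  -0.   32.4] tip [-14.9  -0.1  12.1] w -0.00028085233419114383 tips 0.022
tool axes in chute (cols)
 [[ 0.921  0.002  0.39 ]
 [ 0.003 -1.    -0.002]
 [ 0.39   0.003 -0.921]] F [ 0.3 -0.3  0.6]
```

View pics/p6.png

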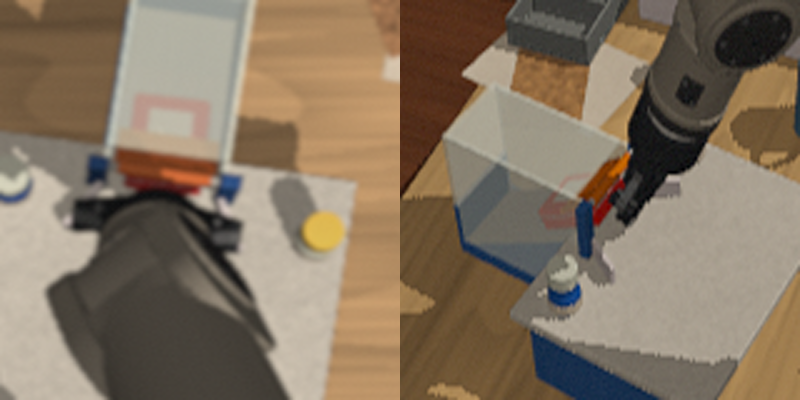

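The tin is about two-thirds inside the gate and lined up with it, with the flap raised and resting on it. That was my last picture view, so I'll go on with numbers only.

>>> {"api": "step_arm", "payload": {
  "moves": [
    {"rx": 0,"ry": 0,"rz": 0,"dx": 1.8,"dy": 0,"dz": 0.8,"gripper": -1},
    {"rx": 0,"ry": 0,"rz": 0,"dx": 1.8,"dy": 0,"dz": 0.8,"gripper": -1},
    {"rx": 0,"ry": 0,"rz": 0,"dx": 0,"dy": 0,"dz": 0,"gripper": -1},
    {"rx": 0,"ry": 0,"rz": 0,"dx": 0,"dy": 0,"dz": 0,"gripper": -1}
  ]
}}

```text
clock: 15.18
tcp_pos: [0.6332, -0.068, 0.1222]
orientation: [3.035, -0.243, 0.615]
contact_force: [-0.3, 0.6, -0.2]
grip_width: 0.0003
gripper_force: 0.0
```

```bash
cat >> h.py <<'E'
def pink(n):
    im=r.grab_frame(n).astype(int);m=((im[...,2]-im[...,1]>25)&(abs(im[...,1]-im[...,0])<22)).astype(np.uint8)*255
    Q=[(x,y,z) for z in(.0,.15) for x in(.03,.18) for y in(-.045,.045)]
    hull=cv2.convexHull(proj(n,[O*[1,1,0]+Rc@np.array(q) for q in Q]).astype(np.int32));w=np.zeros_like(m);cv2.fillConvexPoly(w,hull,255)
    m=cv2.morphologyEx(m&w,cv2.MORPH_OPEN,np.ones((2,2)))
    if not m.any():print(n,"none");return
    c=np.argwhere(m)[:,::-1];q=ch(onplane(n,c,.114))
    print(n,"px",len(c),c.mean(0).round(1),"x",np.percentile(q[:,0],[2,98]).round(1),"y",np.percentile(q[:,1],[2,98]).round(1))
E
python3 - <<'E'
from h import *
st();pink("top");pink("side");tin("top")
print(ch(onplane("top",[[365,135.6]],.114)))
E
```

```text
t 15.175 tcp chute mm [-19.7  -0.   32.2] tip [-11.2  -0.1  11.9] w 0.0002632317708535317 tips 0.022
tool axes in chute (cols)
 [[ 0.921  0.002  0.39 ]
 [ 0.003 -1.    -0.002]
 [ 0.39   0.003 -0.921]] F [-0.3  0.6 -0.2]
top px 378 [363.  118.7] x [ 83.3 147.5] y [-25.2  26.8]
side px 235 [251.6 204.5] x [ 57.4 114.6] y [22.6 96.2]
[[75.2 -8.8 24. ]]
```

The tin has tipped and slid down the ramp, so I'm drawing the fingers straight back.

>>> {"api": "step_arm", "payload": {
  "moves": [
    {"rx": 0,"ry": 0,"rz": 0,"dx": -5.5,"dy": 0,"dz": -2.4,"gripper": -1},
    {"rx": 0,"ry": 0,"rz": 0,"dx": -9.2,"dy": 0,"dz": -3.9,"gripper": -1},
    {"rx": 0,"ry": 0,"rz": 0,"dx": -9.2,"dy": 0,"dz": -3.9,"gripper": -1},
    {"rx": 0,"ry": 0,"rz": 0,"dx": -9.2,"dy": 0,"dz": -3.9,"gripper": -1},
    {"rx": 0,"ry": 0,"rz": 0,"dx": -9.2,"dy": 0,"dz": -3.9,"gripper": -1},
    {"rx": 0,"ry": 0,"rz": 0,"dx": -9.2,"dy": 0,"dz": -3.9,"gripper": -1},
    {"rx": 0,"ry": 0,"rz": 0,"dx": -9.2,"dy": 0,"dz": -3.9,"gripper": -1},
    {"rx": 0,"ry": 0,"rz": 0,"dx": -9.2,"dy": 0,"dz": -3.9,"gripper": -1},
    {"rx": 0,"ry": 0,"rz": 0,"dx": 0,"dy": 0,"dz": -30,"gripper": -1},
    {"rx": 0,"ry": 0,"rz": 0,"dx": 0,"dy": 0,"dz": -40,"gripper": -1},
    {"rx": 0,"ry": 0,"rz": 0,"dx": 0,"dy": 0,"dz": -40,"gripper": -1},
    {"rx": 0,"ry": 0,"rz": 0,"dx": 0,"dy": 0,"dz": 0,"gripper": -1},
    {"rx": 0,"ry": 0,"rz": 0,"dx": 0,"dy": 0,"dz": 0,"gripper": -1},
    {"rx": 0,"ry": 0,"rz": 0,"dx": 0,"dy": 0,"dz": 0,"gripper": -1},
    {"rx": 0,"ry": 0,"rz": 0,"dx": 0,"dy": 0,"dz": 0,"gripper": -1}
  ]
}}

```text
clock: 17.2
tcp_pos: [0.5157, -0.0486, 0.2226]
orientation: [3.036, -0.243, 0.613]
contact_force: [0.0, -0.1, 0.0]
grip_width: -0.0001
gripper_force: 0.0
```

```bash
python3 - <<'E'
from h import *
st();pink("top");pink("side")
im0=cv2.imread("pics/side0.png")
def orange(im):
    h=cv2.cvtColor(im,cv2.COLOR_BGR2HSV);m=cv2.inRange(h,(4,180,90),(15,255,255));m[:170]=0;m[230:]=0;m[:,:260]=0;m[:,320:]=0
    c=np.argwhere(m);return len(c),c.mean(0).round(1) if len(c) else 0
im=r.grab_frame("side");print("flap orange before/now",orange(im0),orange(im))
d=cv2.absdiff(im,im0).sum(2)
print("jar white patch diff",d[215:240,262:280].mean(),"jar yellow",d[165:190,312:330].mean())
def jar(n,im):
    h=cv2.cvtColor(im,cv2.COLOR_BGR2HSV);m=cv2.inRange(h,(22,150,100),(32,255,255))
    m[:150]=0;m[230:]=0;m[:,:300]=0;m[:,440:]=0
    return np.argwhere(m).mean(0).round(1) if m.any() else None
print("yellow cap side",jar("s",im0),jar("s",im))
t0=cv2.imread("pics/top0.png");t=r.grab_frame("top");print("yellow cap top",jar("t",t0),jar("t",t))
g=lambda a:cv2.Canny(a[150:178,290:316],60,150)
print("white jar top shift",cv2.phaseCorrelate(g(t0).astype(np.float32),g(t).astype(np.float32)))
E
```

```text
t 17.2 tcp chute mm [-138.8    0.2  132.6] tip [-130.3    0.2  112.3] w -9.093914084700618e-05 tips 0.022
tool axes in chute (cols)
 [[ 0.922  0.002  0.388]
 [ 0.003 -1.    -0.002]
 [ 0.388  0.003 -0.922]] F [ 0.  -0.1  0. ]
top px 341 [362.9 118.3] x [ 83.6 147.5] y [-25.2  26.6]
side px 228 [251.3 204.6] x [ 57.6 114.6] y [23.6 96.3]
flap orange before/now (247, array([197.2, 289.5])) (232, array([197.5, 289.4]))
jar white patch diff 24.56888888888889 jar yellow 73.06
yellow cap side [172. 321.] [172.1 321. ]
yellow cap top [188.1 413.1] [187.9 412.4]
white jar top shift ((0.09428977501589131, 0.19591677032151544), 0.5760432520030457)
```

```bash
python3 -c "
from bench import r
print(r.hand_in())"
```

```text
the job is handed in; nothing more can be done
None
```

The middle-sized red tin was pushed through the flap and slid down the ramp without being lifted, the flap fell shut, the jars did not move, and the job was handed in at about 17 s.

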